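# Swap vapour ducts and offer the clean one at the evaporator's slant

## Robot

A 6-joint arm with a two-finger parallel gripper is mounted at the origin on the work surface. World frame = base frame: x ahead of the robot, y to its left, z up, the work surface at z = 0. Lengths are in mm, angles in degrees, forces in N, time in s.
With the tool pointing down it reaches from about 375 to 825 mm from the base axis. Payload 5.5 kg.
Tool frame: the origin (TCP) lies at the very end of the fingers, on their centre line; the grasp point (between the pads) lies 19 mm behind it (arm.grip_depth is the distance from the TCP to the grasp point, in mm); z points along the fingers, y is the line along which they close (so a half turn about z gives the same grasp; the last joint's range is limited). The gripper opens to 85 mm and grips with 20 to 120 N. Pads are 22 mm wide; open, the fingers measure 114 mm over their backs; the gripper's body (76 mm by 85 mm) begins 54 mm behind the grasp point. The pads swing forward as they close: fully open they stand 13 mm farther back than shut.
Start: joints at [-68.182, 17.962, -2.699, 69.339, 0, 90], TCP at [222.994, -557.017, 209.899] pointing down, gripper open.
Joint ranges: [-152.73, 152.73], [-39.44, 99.34], [-58.76, 71.6], [-118.89, 123.64], [-81.53, 83.1], [-180, 180]. Speed limits (degrees/s): [136.94, 136.94, 172.46, 180, 180, 180].

## Interface

Orientations are given as [roll, pitch, yaw] about the fixed x, y, z axes, in that order (R = Rz(yaw) Ry(pitch) Rx(roll)).
In Python, from bench import arm, optics, finder gives the robot as it stands.
- The arm moves only by the tool arm_command, never from a script. Its argument "targets" is a list of rows, each an object of numbers: "gripper": the closure, from 0 (fully open) to 1 (shut); "tx", "ty", "tz": the shift along the tool's x, y, z in mm; "twist": the turn about the tool's z in rad. A call has 1 to 8 rows; each row shifts and turns the commanded pose from where the row before left it, along the tool's axes as they then stand; what a row does not reach is not made up. A row lasts 1/10 s, in which the tool goes at most 50 mm and 8.59 degrees, less where a joint would pass 70% of its speed; a pose out of reach is approached as far as the arm can. A call with a gripper value outside its range is refused whole. The fingers move at their own pace and stop on an object; the grip force is fixed at half the most. Time passes only in rows, so rows that do not move let the fingers close. It gives the time, the measured TCP pose, the force, the opening and the grip force at its end, in the units of the state.
- arm.state(): the state, without advancing time (a new reading comes with each control period).
- optics.snapshot(name): name is "scene" or "side" or "wrist"; returns a dict with "pixels" (384x512x3 uint8, red, green, blue), "fx", "fy", "cx", "cy" (pixels), "T" (4x4, takes a point from camera to world coordinates). Camera axes: x right, y up, looking along -z (the intrinsics and any distortion apply to the point x, -y, -z); pixel columns grow to the right and rows downward; lengths in mm; the calibration is good to about 2 mm. The wrist camera is an equidistant fisheye: a pixel r from the principal point sees the ray r / f radians off the axis. A picture is of the moment at which its call begins. There is no depth.
- arm.sign_off(): hands the job in; it is judged then, once.
Trained networks look in a picture, given as the dict that the camera call returned (one of the last four; its "shot" number tells which), for a name from the list of things; names that differ only in an ending like _2 or _b are one class to them, and where a whole thing is asked for, a point or a joint stands for the part that bears it (a point fixed in the world has none). Each returns a list of dicts, best first, with "score" (0 to 1); they miss things now and then, are a little off and sometimes report something else, mostly with a low value. They report only what shows in the picture. A call takes as long as a camera call.
- finder.find_in(picture, thing): "extent" ([left, top, right, bottom] in pixels, round what is visible of it).
- finder.mark_of(picture, thing): "centre" ([column, row] in pixels: a listed point, or the origin of a listed thing).
The state is a dict: "time_s": time; "joints": joint angles; "joint_velocities": joint speeds; "joint_efforts": joint torques, N m; "ee_pos": TCP position; "orientation": TCP orientation; "ft_force": force on the tool from outside, world axes, zero at the start; "ft_torque": the same for the moment, N m; "finger_gap": finger opening in mm; "grasp_force": force on a finger pad.
Only numpy, scipy, OpenCV 4.12 (cv2) and the standard library are available. Lean on these libraries where they do the work, as an engineer would, in place of code of your own. Each camera call takes 0.05 s, during which the arm holds its last target. There are 200 camera calls.

## Task

First take the used glass vapour duct, the one alone in the small square steel pot, and stand it fully home in the free bore of the long white stand, flange resting on the top, and let go of it. Then draw the clean duct, the flanged tube in the stand (not the plain glass rod beside it), straight up out of its bore, tip it over to about 45 degrees, upper end still uppermost, and keep holding it still up in the air, its lower end at least 12 cm above the bench and touching nothing but the gripper: the program finishes while holding it. Do not drop either duct, and leave the glass rod, the bottle, the mortar and the cork ring where they stand.

Things in the scene. Friction and masses are not known exactly. Their poses are not given: they have to be found in the camera images.
- used: Glass tube 125 mm long, 22 mm across, 0.08 to 0.15 kg, centre of mass 60 mm above its foot, with a round steel flange 36 mm across from 46 to 54 mm above the foot. It hangs in its bore on the flange, 71 mm of plain tube (grip there) above. Origin at the centre of the foot, z axis towards the upper end. This is the used one; it starts alone in the steel pot.
- clean: Glass tube 125 mm long, 22 mm across, 0.08 to 0.15 kg, centre of mass 60 mm above its foot, with a round steel flange 36 mm across from 46 to 54 mm above the foot. It hangs in its bore on the flange, 71 mm of plain tube (grip there) above. Origin at the centre of the foot, z axis towards the upper end. This is the clean one; it starts in the middle or the last bore of the stand (away from the free bore).
- used_foot (a point): Centre of the used duct's foot, at its origin.
- clean_foot (a point): Centre of the clean duct's foot, at its origin.
- stand: White block fixed to the bench, 64 mm (own x) by 200 mm (own y) by 60 mm high, three upright round bores at y = +70, 0 and -70 mm, 26 mm across with 2 mm mouth chamfer, 54 mm deep. The +70 mm bore is free; the others hold the clean duct and the glass rod, in either order. Origin at the centre of its underside. Grip across the row, closing along own x, to clear the neighbours.
- free_bore (a point): Centre of the mouth of the free bore, level with the stand's top, 60 mm above the bench.
- pot: Square steel pot fixed to the bench, 70 by 70 by 60 mm high, one upright bore in its middle like those of the stand (26 mm across, 54 mm deep), in which the used duct starts. Origin at the centre of its underside.
- rod: Plain solid glass rod without a flange, 22 mm across, 130 mm long, standing in the stand on the floor of its bore, its top about 136 mm above the bench. Origin at its foot. Leave alone.
- reagent: Brown closed bottle, 68 mm across, 140 mm tall, on the bench beyond the work. Origin at its underside. Leave alone.
- mortar: White ceramic bowl, 90 mm across, 50 mm tall, on the bench beyond the work. Origin at its underside. Leave alone.
- support: Cork flask ring, 70 mm across, 30 mm tall, on the bench on the robot's side of the work. Origin at its underside. Leave alone.

How it is judged:
By the outcome, as a careful person would: the job done as asked, in the order asked, and still so for the second after the job is handed in, while the arm keeps its last pose, push and grip.
It also fails if it takes over 54 s, if anything falls off the work surface, if the arm or the gripper's body presses on something with over 40 N, if the wrist force passes 120 N, or if a joint passes its speed limit or range.

## Working session

There is one attempt and no reset: what is moved stays moved. The work goes in short steps, Python scripts to look and compute and a tool call to move; the robot and the scene stay as the last step left them, time stands still between calls to the robot, and variables do not carry over. Pictures are saved under pics/ and viewed, at most 10 in all, crops included, and the job is handed in when it is done.

Besides the shell and the picture viewer there is one more tool, called after "Emit:" by a JSON object that holds its "method" and its "body", one argument or row to a line. arm_command: Moves the arm, as the interface text tells. Its arguments: {"type":"object","properties":{"targets":{"type":"array","items":{"type":"object","properties":{"gripper":{"type":"number"},"tx":{"type":"number"},"ty":{"type":"number"},"tz":{"type":"number"},"twist":{"type":"number"}}}}},"required":["targets"]}

```bash
mkdir -p pics; ls; cat > h.py <<'E'
import numpy as np, cv2
from bench import arm, optics, finder
from scipy.optimize import least_squares
def ray(p,c,fish=False):
    x=(c[0]-p['cx'])/p['fx']; y=(c[1]-p['cy'])/p['fy']
    if fish:
        r=np.hypot(x,y); s=np.sin(r)/max(r,1e-9); d=np.array([x*s,y*s,np.cos(r)])
    else: d=np.array([x,y,1.])
    d=np.array([d[0],-d[1],-d[2]]); T=np.array(p['T'])
    d=T[:3,:3]@d; return T[:3,3],d/np.linalg.norm(d)
def at_z(p,c,z,fish=False):
    o,d=ray(p,c,fish); return o+d*(z-o[2])/d[2]
def tri(rays):
    A=sum(np.eye(3)-np.outer(d,d) for o,d in rays); b=sum((np.eye(3)-np.outer(d,d))@o for o,d in rays)
    return np.linalg.solve(A,b)
def save(p,n): cv2.imwrite('pics/'+n,cv2.cvtColor(p['pixels'],cv2.COLOR_RGB2BGR))
E
python3 - <<'E'
from h import *
P={n:optics.snapshot(n) for n in('scene','side','wrist')}
im=np.hstack([P['scene']['pixels'],P['side']['pixels']])
save(P['scene'],'s.png')
save(P['side'],'d.png')
for n,p in P.items():
    print(n,[k for k in p if k!='pixels'],p['fx'],np.round(p['T'],2).tolist())
    for t in ['used','clean','stand','free_bore','pot','rod','reagent','mortar','support','used_foot','clean_foot']:
        r=finder.mark_of(p,t)[:2]; f=finder.find_in(p,t)[:1]
        z={'free_bore':60,'used':14,'clean':14,'rod':6,'used_foot':14,'clean_foot':14}.get(t,0)
        print(t,[(np.round(q['centre']),round(q['score'],2),np.round(at_z(p,q['centre'],z,n=='wrist')[:2])) for q in r],[(np.round(q['extent']),round(q['score'],2)) for q in f])
print(arm.state())
E
```

```text
pics
scene ['fx', 'fy', 'cx', 'cy', 'T', 'shot'] 445.94288765712713 [[0.03, -0.75, 0.66, 1244.19], [1.0, 0.02, -0.02, -35.39], [0.0, 0.66, 0.75, 787.74], [0.0, 0.0, 0.0, 1.0]]
used [(array([351., 185.]), 0.73, array([564., 200.]))] [(array([348., 144., 369., 176.]), 0.9)]
clean [(array([194., 181.]), 0.95, array([ 544., -166.]))] [(array([187., 138., 202., 176.]), 0.55)]
stand [(array([195., 186.]), 0.58, array([ 547., -164.]))] [(array([149., 156., 239., 200.]), 0.75)]
free_bore [(array([226., 171.]), 0.75, array([557., -87.]))] [(array([149., 160., 244., 201.]), 0.96)]
pot [(array([350., 187.]), 0.97, array([558., 199.]))] [(array([333., 158., 375., 199.]), 0.65)]
rod [(array([170., 182.]), 0.88, array([ 539., -223.]))] [(array([156., 140., 169., 168.]), 0.67)]
reagent [(array([314., 274.]), 0.71, array([790.,  90.]))] [(array([298., 226., 337., 290.]), 0.66)]
mortar [(array([349., 190.]), 0.7, array([567., 196.])), (array([235., 274.]), 0.64, array([784., -69.]))] [(array([210., 242., 255., 287.]), 0.65)]
support [(array([262., 139.]), 0.97, array([389.,  -0.]))] []
used_foot [] [
[... 1649 characters left out ...]
{'time_s': 3.45, 'joints': array([-6.81811790e+01,  1.79616611e+01, -2.69721314e+00,  6.93382613e+01,
       -1.32922365e-04,  8.99977715e+01]), 'joint_velocities': array([-0.0541625 ,  0.02357311, -0.14096345, -0.05880616,  0.02002722,
       -0.00431329]), 'joint_efforts': array([-1.63183486e-04, -5.39451635e+01,  3.40040445e+01,  1.79396749e-03,
        3.30940702e-05,  4.31620009e-06]), 'ee_pos': array([ 223.0102321 , -557.03681698,  209.91628767]), 'orientation': array([1.79997136e+02, 1.33033772e-04, 2.18210495e+01]), 'ft_force': array([0.93260507, 0.23824457, 0.76978377]), 'ft_torque': array([ 0.03379513, -0.03457003, -0.0393716 ]), 'grasp_force': 0.0, 'finger_gap': 85.29431808728133}
```

View pics/s.png

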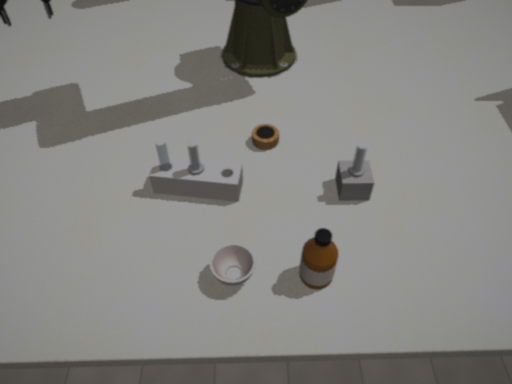

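View pics/d.png

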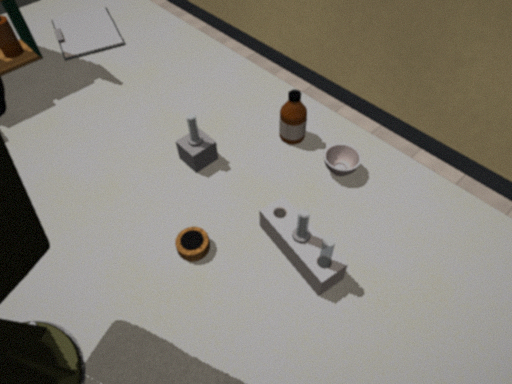

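Emit:
{"method": "arm_command", "body": {
  "targets": [
    {"twist": -0.149},
    {"twist": -0.149},
    {"twist": -0.149},
    {"twist": -0.149},
    {"twist": -0.149},
    {"twist": -0.149},
    {"twist": -0.149}
  ]
}}

```text
validation failed for argument at $.ta...
```

Emit:
{"method": "arm_command", "body": {
  "targets": [
    {"tx": 20,"ty": 5},
    {"tx": 40,"ty": 11},
    {"tx": 40,"ty": 11},
    {"tx": 40,"ty": 11},
    {"tx": 40,"ty": 11},
    {"tx": 40,"ty": 11},
    {"tx": 40,"ty": 11},
    {"tx": 40,"ty": 11}
  ]
}}

```text
validation failed for argument at $.ta...
```

Emit:
{"method": "arm_command", "body": {
  "targets": [
    {"tx": 40,"ty": 11},
    {"tx": 40,"ty": 11},
    {"tx": 40,"ty": 11},
    {"tx": 40,"ty": 11},
    {"tx": 40,"ty": 11},
    {"tx": 40,"ty": 11},
    {"tx": 40,"ty": 11},
    {"tx": 40,"ty": 11}
  ]
}}

```text
validation failed for argument at $.ta...
```

Emit:
{"method": "arm_command", "body": {
  "targets": [
    {"tx": 40,"ty": 11},
    {"tx": 40,"ty": 11},
    {"tx": 40,"ty": 11},
    {"tx": 20,"ty": 6},
    {"tx": 10,"ty": 5},
    {}
  ]
}}

```text
validation failed for argument at $.ta...
```

Probably every field is required; I'll send full rows.

Emit:
{"method": "arm_command", "body": {
  "targets": [
    {"gripper": 0,"tx": 0,"ty": 0,"tz": 0,"twist": -0.149},
    {"gripper": 0,"tx": 0,"ty": 0,"tz": 0,"twist": -0.149},
    {"gripper": 0,"tx": 0,"ty": 0,"tz": 0,"twist": -0.149},
    {"gripper": 0,"tx": 0,"ty": 0,"tz": 0,"twist": -0.149},
    {"gripper": 0,"tx": 0,"ty": 0,"tz": 0,"twist": -0.149},
    {"gripper": 0,"tx": 0,"ty": 0,"tz": 0,"twist": -0.149},
    {"gripper": 0,"tx": 0,"ty": 0,"tz": 0,"twist": -0.149}
  ]
}}

```text
time_s: 4.15
ee_pos: [223.0, -557.0, 209.9]
orientation: [-180.0, 0.0, 81.9]
ft_force: [0.1, 0.4, -0.4]
finger_gap: 85.3
grasp_force: 0.0
```

Emit:
{"method": "arm_command", "body": {
  "targets": [
    {"gripper": 0,"tx": 20,"ty": 5,"tz": 0,"twist": 0},
    {"gripper": 0,"tx": 40,"ty": 11,"tz": 0,"twist": 0},
    {"gripper": 0,"tx": 40,"ty": 11,"tz": 0,"twist": 0},
    {"gripper": 0,"tx": 40,"ty": 11,"tz": 0,"twist": 0},
    {"gripper": 0,"tx": 40,"ty": 11,"tz": 0,"twist": 0},
    {"gripper": 0,"tx": 40,"ty": 11,"tz": 0,"twist": 0},
    {"gripper": 0,"tx": 40,"ty": 11,"tz": 0,"twist": 0},
    {"gripper": 0,"tx": 40,"ty": 11,"tz": 0,"twist": 0}
  ]
}}

```text
time_s: 4.95
ee_pos: [348.5, -270.8, 210.1]
orientation: [180.0, 0.0, 81.6]
ft_force: [1.3, 0.1, -0.3]
finger_gap: 85.2
grasp_force: 0.0
```

Emit:
{"method": "arm_command", "body": {
  "targets": [
    {"gripper": 0,"tx": 40,"ty": 11,"tz": 0,"twist": 0},
    {"gripper": 0,"tx": 40,"ty": 11,"tz": 0,"twist": 0},
    {"gripper": 0,"tx": 40,"ty": 11,"tz": 0,"twist": 0},
    {"gripper": 0,"tx": 40,"ty": 11,"tz": 0,"twist": 0},
    {"gripper": 0,"tx": 40,"ty": 11,"tz": 0,"twist": 0},
    {"gripper": 0,"tx": 40,"ty": 11,"tz": 0,"twist": 0},
    {"gripper": 0,"tx": 40,"ty": 11,"tz": 0,"twist": 0},
    {"gripper": 0,"tx": 40,"ty": 11,"tz": 0,"twist": 0}
  ]
}}

```text
time_s: 5.75
ee_pos: [482.5, 33.2, 210.2]
orientation: [180.0, -0.0, 81.6]
ft_force: [0.7, -1.2, 0.4]
finger_gap: 85.7
grasp_force: 0.0
```

Emit:
{"method": "arm_command", "body": {
  "targets": [
    {"gripper": 0,"tx": 40,"ty": 11,"tz": 0,"twist": 0},
    {"gripper": 0,"tx": 40,"ty": 11,"tz": 0,"twist": 0},
    {"gripper": 0,"tx": 40,"ty": 11,"tz": 0,"twist": 0},
    {"gripper": 0,"tx": 30,"ty": 11,"tz": 0,"twist": 0},
    {"gripper": 0,"tx": 20,"ty": 5,"tz": 0,"twist": 0},
    {"gripper": 0,"tx": 5,"ty": 2,"tz": 0,"twist": 0},
    {"gripper": 0,"tx": 0,"ty": 0,"tz": 0,"twist": 0}
  ]
}}

```text
time_s: 6.45
ee_pos: [558.0, 197.4, 209.6]
orientation: [-180.0, 0.0, 81.6]
ft_force: [0.2, 0.1, -0.0]
finger_gap: 85.2
grasp_force: 0.0
```

```bash
python3 - <<'E'
from h import *
p=optics.snapshot('wrist'); save(p,'w1.png')
print(arm.state()['ee_pos'])
for t,z in [('used',14),('pot',0)]:
    r=finder.mark_of(p,t)[:2]; f=finder.find_in(p,t)[:1]
    print(t,[(np.round(q['centre']),q['score'],np.round(at_z(p,q['centre'],z,True),1)) for q in r],[(np.round(q['extent']),q['score']) for q in f])
E
```

```text
[557.73236185 196.61931891 209.69549798]
used [(array([254., 164.]), 0.92, array([561.5, 200.3,  14. ]))] [(array([240., 153., 277., 202.]), 0.68)]
pot [(array([255., 163.]), 0.91, array([562.3, 198.8,   0. ])), (array([416., 214.]), 0.71, array([791.3,  93.1,   0. ]))] [(array([222., 136., 290., 202.]), 0.78)]
```

View pics/w1.png

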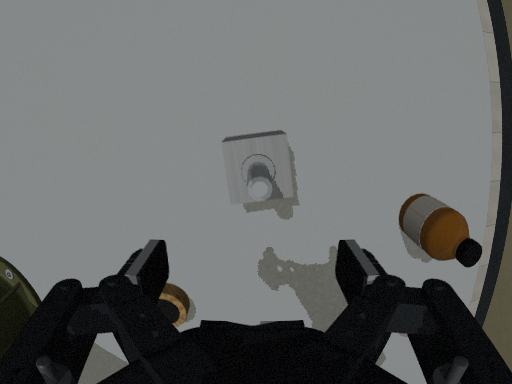

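```bash
python3 - <<'E'
from h import *
p=optics.snapshot('wrist')
print('top',at_z(p,(260,188),139,True),'flange',at_z(p,(258,170),68,True))
c=np.array([at_z(p,q,60,True) for q in[(222,141),(286,132),(294,197),(231,203)]]);print(c.round(1).tolist(),c.mean(0))
E
```

```text
top [565.47965384 201.44737437 139.        ] flange [565.32849311 201.96307974  68.        ]
[[532.0, 237.1, 60.0], [600.4, 236.8, 60.0], [600.6, 164.4, 60.0], [530.4, 167.7, 60.0]] [565.82637461 201.52005935  60.        ]
```

Emit:
{"method": "arm_command", "body": {
  "targets": [
    {"gripper": 0,"tx": 6,"ty": 6.7,"tz": 0,"twist": 0},
    {"gripper": 0,"tx": 0,"ty": 0,"tz": 25,"twist": 0},
    {"gripper": 0,"tx": 0,"ty": 0,"tz": 30,"twist": 0},
    {"gripper": 0,"tx": 0,"ty": 0,"tz": 30,"twist": 0},
    {"gripper": 0,"tx": 0,"ty": 0,"tz": 25,"twist": 0},
    {"gripper": 0,"tx": 0,"ty": 0,"tz": 15,"twist": 0},
    {"gripper": 0,"tx": 0,"ty": 0,"tz": 0,"twist": 0},
    {"gripper": 0,"tx": 0,"ty": 0,"tz": 0,"twist": 0}
  ]
}}

```text
time_s: 7.55
ee_pos: [565.9, 202.0, 85.2]
orientation: [180.0, -0.0, 81.6]
ft_force: [0.4, -0.5, 0.9]
finger_gap: 85.6
grasp_force: 0.0
```

Emit:
{"method": "arm_command", "body": {
  "targets": [
    {"gripper": 1,"tx": 0,"ty": 0,"tz": 0,"twist": 0},
    {"gripper": 1,"tx": 0,"ty": 0,"tz": 0,"twist": 0},
    {"gripper": 1,"tx": 0,"ty": 0,"tz": 0,"twist": 0},
    {"gripper": 1,"tx": 0,"ty": 0,"tz": 0,"twist": 0},
    {"gripper": 1,"tx": 0,"ty": 0,"tz": 0,"twist": 0},
    {"gripper": 1,"tx": 0,"ty": 0,"tz": 0,"twist": 0},
    {"gripper": 1,"tx": 0,"ty": 0,"tz": 0,"twist": 0},
    {"gripper": 1,"tx": 0,"ty": 0,"tz": 0,"twist": 0}
  ]
}}

```text
time_s: 8.35
ee_pos: [565.7, 202.2, 85.4]
orientation: [180.0, -0.0, 81.6]
ft_force: [-1.7, 0.1, 5.8]
finger_gap: 20.5
grasp_force: 58.5
```

Emit:
{"method": "arm_command", "body": {
  "targets": [
    {"gripper": 1,"tx": 0,"ty": 0,"tz": -8,"twist": 0},
    {"gripper": 1,"tx": 0,"ty": 0,"tz": -15,"twist": 0},
    {"gripper": 1,"tx": 0,"ty": 0,"tz": -20,"twist": 0},
    {"gripper": 1,"tx": 0,"ty": 0,"tz": -20,"twist": 0},
    {"gripper": 1,"tx": 0,"ty": 0,"tz": -20,"twist": 0},
    {"gripper": 1,"tx": 0,"ty": 0,"tz": -20,"twist": 0},
    {"gripper": 1,"tx": 0,"ty": 0,"tz": -12,"twist": 0},
    {"gripper": 1,"tx": 0,"ty": 0,"tz": 0,"twist": 0}
  ]
}}

```text
time_s: 9.15
ee_pos: [566.7, 202.3, 201.7]
orientation: [179.8, -0.1, 81.6]
ft_force: [0.5, 0.4, -0.9]
finger_gap: 20.4
grasp_force: 58.6
```

Emit:
{"method": "arm_command", "body": {
  "targets": [
    {"gripper": 1,"tx": -15,"ty": 2,"tz": -15,"twist": 0},
    {"gripper": 1,"tx": -30,"ty": 3,"tz": -15,"twist": 0},
    {"gripper": 1,"tx": -45,"ty": 5,"tz": -5,"twist": 0},
    {"gripper": 1,"tx": -45,"ty": 5,"tz": 0,"twist": 0},
    {"gripper": 1,"tx": -45,"ty": 5,"tz": 0,"twist": 0},
    {"gripper": 1,"tx": -45,"ty": 5,"tz": 0,"twist": 0},
    {"gripper": 1,"tx": -45,"ty": 5,"tz": 0,"twist": 0},
    {"gripper": 1,"tx": -25,"ty": 3,"tz": 0,"twist": 0}
  ]
}}

```text
time_s: 9.95
ee_pos: [553.6, -98.6, 234.5]
orientation: [-179.9, 0.1, 81.4]
ft_force: [0.1, 0.1, -1.3]
finger_gap: 20.4
grasp_force: 58.7
```

Emit:
{"method": "arm_command", "body": {
  "targets": [
    {"gripper": 1,"tx": -20,"ty": 2,"tz": 0,"twist": 0},
    {"gripper": 1,"tx": -10,"ty": 1,"tz": 0,"twist": 0},
    {"gripper": 1,"tx": 0,"ty": 0,"tz": 0,"twist": 0},
    {"gripper": 1,"tx": 0,"ty": 0,"tz": 0,"twist": 0}
  ]
}}

```text
time_s: 10.35
ee_pos: [553.3, -124.3, 234.7]
orientation: [-180.0, -0.0, 81.6]
ft_force: [-0.2, -0.1, -0.0]
finger_gap: 20.1
grasp_force: 58.7
```

```bash
python3 - <<'E'
from h import *
p=optics.snapshot('wrist'); save(p,'w2.png')
print(arm.state()['ee_pos'])
for t,z in [('free_bore',60),('stand',0),('clean',14),('rod',6),('used',0)]:
    r=finder.mark_of(p,t)[:2]; f=finder.find_in(p,t)[:1]
    print(t,[(np.round(q['centre']),q['score'],np.round(at_z(p,q['centre'],z,True),1)) for q in r],[(np.round(q['extent']),q['score']) for q in f])
E
```

```text
[ 553.42947883 -123.9638474   234.74122402]
free_bore [(array([255., 138.]), 0.9, array([561.8, -88.1,  60. ]))] [(array([225., 113., 284., 226.]), 0.63)]
stand [(array([251., 183.]), 0.97, array([ 547.8, -154.4,    0. ]))] [(array([225., 111., 283., 211.]), 0.65)]
clean [(array([255., 187.]), 0.48, array([ 552.7, -156.4,   14. ]))] [(array([264., 185., 264., 194.]), 0.38)]
rod [] [(array([259., 185., 266., 194.]), 0.24)]
used [(array([249., 191.]), 0.67, array([ 543.2, -165.3,    0. ])), (array([254., 189.]), 0.5, array([ 551.2, -163.7,    0. ]))] [(array([222., 185., 278., 296.]), 0.84)]
```

View pics/w2.png

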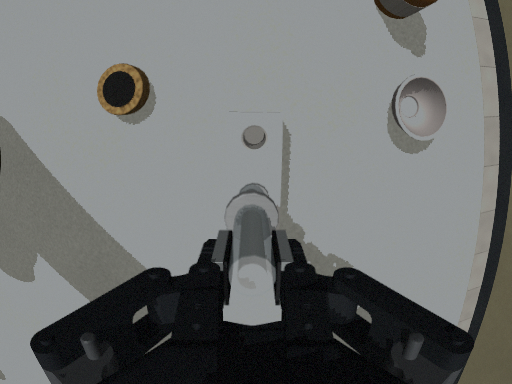

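```bash
python3 - <<'E'
from h import *
im=cv2.imread('pics/w2.png')[100:240,205:305]
g=cv2.createCLAHE(4,(2,2)).apply(cv2.cvtColor(im,cv2.COLOR_BGR2GRAY))
cv2.imwrite('pics/c2.png',cv2.resize(g,None,fx=4,fy=4,interpolation=cv2.INTER_CUBIC))
E
```

```text
(no output)
```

View pics/c2.png

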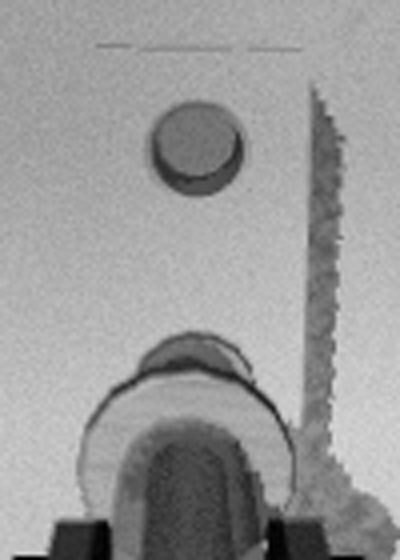

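```bash
python3 - <<'E'
from h import *
p=optics.snapshot('wrist')
print(arm.state()['ee_pos'])
for n,c,z in [('bore',(254.4,137.2),60),('flange',(251.9,217),217.7),('foot',(253.8,197),163.7),('cornL',(229.5,111.3),60),('cornR',(281,112),60),('R2',(281.5,200),60),('R1',(282.5,122),60)]:
    print(n,at_z(p,c,z,True).round(1))
E
```

```text
[ 553.60586416 -124.66523068  234.93087878]
bore [562.1 -86.9  60. ]
flange [ 554.  -123.1  217.7]
foot [ 555.2 -126.   163.7]
cornL [538.6 -53.4  60. ]
cornR [596.  -62.5  60. ]
R2 [ 583.6 -165.5   60. ]
R1 [596.2 -74.   60. ]
```

Emit:
{"method": "arm_command", "body": {
  "targets": [
    {"gripper": 1,"tx": 20,"ty": 1,"tz": 0,"twist": 0},
    {"gripper": 1,"tx": 19,"ty": 1,"tz": 10,"twist": 0},
    {"gripper": 1,"tx": 0,"ty": 0,"tz": 25,"twist": 0},
    {"gripper": 1,"tx": 0,"ty": 0,"tz": 25,"twist": 0},
    {"gripper": 1,"tx": 0,"ty": 0,"tz": 20,"twist": 0},
    {"gripper": 1,"tx": 0,"ty": 0,"tz": 8,"twist": 0},
    {"gripper": 1,"tx": 0,"ty": 0,"tz": 0,"twist": 0},
    {"gripper": 1,"tx": 0,"ty": 0,"tz": 0,"twist": 0}
  ]
}}

```text
time_s: 11.75
ee_pos: [561.8, -86.6, 147.8]
orientation: [179.9, 0.0, 81.6]
ft_force: [0.3, 0.1, 0.2]
finger_gap: 20.2
grasp_force: 58.7
```

```bash
python3 - <<'E'
from h import *
p=optics.snapshot('wrist'); save(p,'w3.png')
q=optics.snapshot('scene')
r=optics.snapshot('side')
def crop(p,x0,y0,x1,y1,s): return cv2.resize(cv2.cvtColor(p['pixels'],cv2.COLOR_RGB2BGR)[y0:y1,x0:x1],None,fx=s,fy=s,interpolation=cv2.INTER_CUBIC)
print(arm.state()['ee_pos'])
cv2.imwrite('pics/c3.png',np.hstack([crop(p,200,130,300,250,4),crop(r,250,150,350,270,4)]))
E
```

```text
[562.23442979 -86.70016771 148.24017388]
```

View pics/c3.png

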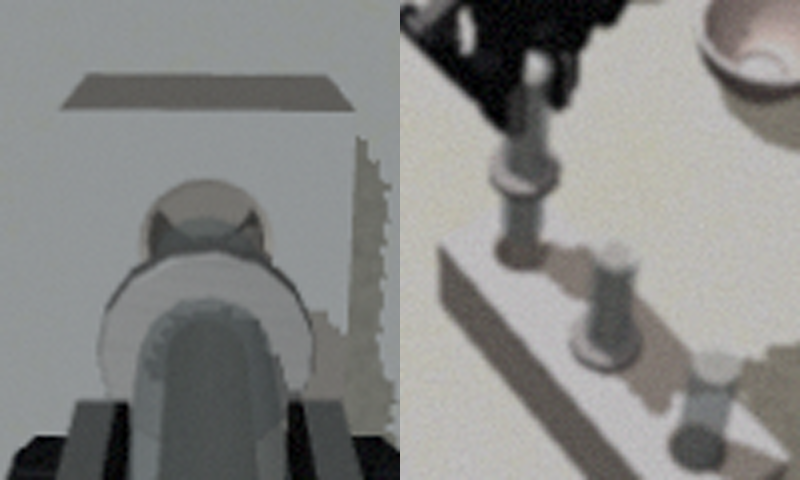

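```bash
python3 - <<'E'
from h import *
p=optics.snapshot('wrist')
print(arm.state()['ee_pos'])
for n,c,z in [('bore far',(251.3,175),60),('foot far',(251,183.8),77.2),('bl',(235.2,190),60),('br',(267,190),60),('fl',(236.7,192),77.2),('fr',(265.6,192),77.2)]:
    print(n,at_z(p,c,z,True).round(1))
E
```

```text
[562.10020753 -86.66491471 148.06143443]
bore far [564.  -73.2  60. ]
foot far [563.3 -76.6  77.2]
bl [548.1 -84.5  60. ]
br [575.7 -88.6  60. ]
fl [550.6 -81.8  77.2]
fr [574.1 -85.2  77.2]
```

Emit:
{"method": "arm_command", "body": {
  "targets": [
    {"gripper": 1,"tx": 0,"ty": 0,"tz": 8,"twist": 0},
    {"gripper": 1,"tx": 0,"ty": 0,"tz": 8,"twist": 0},
    {"gripper": 1,"tx": 0,"ty": 0,"tz": 8,"twist": 0},
    {"gripper": 1,"tx": 0,"ty": 0,"tz": 8,"twist": 0},
    {"gripper": 1,"tx": 0,"ty": 0,"tz": 0,"twist": 0}
  ]
}}

```text
time_s: 12.45
ee_pos: [560.2, -86.4, 113.2]
orientation: [-179.9, 0.0, 81.6]
ft_force: [-0.1, 0.6, -0.5]
finger_gap: 20.1
grasp_force: 58.7
```

Emit:
{"method": "arm_command", "body": {
  "targets": [
    {"gripper": 1,"tx": 0,"ty": 0,"tz": 8,"twist": 0},
    {"gripper": 1,"tx": 0,"ty": 0,"tz": 8,"twist": 0},
    {"gripper": 1,"tx": 0,"ty": 0,"tz": 6,"twist": 0},
    {"gripper": 1,"tx": 0,"ty": 0,"tz": 3,"twist": 0},
    {"gripper": 1,"tx": 0,"ty": 0,"tz": 0,"twist": 0},
    {"gripper": 1,"tx": 0,"ty": 0,"tz": 0,"twist": 0}
  ]
}}

```text
time_s: 13.05
ee_pos: [561.4, -86.5, 90.0]
orientation: [180.0, -0.0, 81.6]
ft_force: [-0.0, -0.0, -0.9]
finger_gap: 20.3
grasp_force: 58.8
```

Emit:
{"method": "arm_command", "body": {
  "targets": [
    {"gripper": 1,"tx": 0,"ty": 0,"tz": 2,"twist": 0},
    {"gripper": 1,"tx": 0,"ty": 0,"tz": 1.5,"twist": 0},
    {"gripper": 1,"tx": 0,"ty": 0,"tz": 1,"twist": 0},
    {"gripper": 1,"tx": 0,"ty": 0,"tz": 0,"twist": 0}
  ]
}}

```text
time_s: 13.45
ee_pos: [561.3, -86.5, 85.5]
orientation: [180.0, 0.0, 81.6]
ft_force: [-0.8, 0.8, -0.9]
finger_gap: 20.5
grasp_force: 58.9
```

Emit:
{"method": "arm_command", "body": {
  "targets": [
    {"gripper": 1,"tx": 0,"ty": 0,"tz": 1,"twist": 0},
    {"gripper": 1,"tx": 0,"ty": 0,"tz": 0,"twist": 0}
  ]
}}

```text
time_s: 13.65
ee_pos: [561.4, -86.5, 85.4]
orientation: [180.0, 0.0, 81.6]
ft_force: [-2.7, 0.4, 6.9]
finger_gap: 20.7
grasp_force: 59.8
```

Emit:
{"method": "arm_command", "body": {
  "targets": [
    {"gripper": 0,"tx": 0,"ty": 0,"tz": 0,"twist": 0},
    {"gripper": 0,"tx": 0,"ty": 0,"tz": 0,"twist": 0},
    {"gripper": 0,"tx": 0,"ty": 0,"tz": 0,"twist": 0},
    {"gripper": 0,"tx": 0,"ty": 0,"tz": 0,"twist": 0},
    {"gripper": 0,"tx": 0,"ty": 0,"tz": 0,"twist": 0},
    {"gripper": 0,"tx": 0,"ty": 0,"tz": 0,"twist": 0}
  ]
}}

```text
time_s: 14.25
ee_pos: [561.2, -86.5, 84.3]
orientation: [-180.0, 0.0, 81.6]
ft_force: [-0.0, -0.6, 0.0]
finger_gap: 85.4
grasp_force: 0.0
```

Emit:
{"method": "arm_command", "body": {
  "targets": [
    {"gripper": 0,"tx": 0,"ty": 0,"tz": -10,"twist": 0},
    {"gripper": 0,"tx": 0,"ty": 0,"tz": -25,"twist": 0},
    {"gripper": 0,"tx": 0,"ty": 0,"tz": -30,"twist": 0},
    {"gripper": 0,"tx": 0,"ty": 0,"tz": -30,"twist": 0},
    {"gripper": 0,"tx": -25,"ty": 0,"tz": -25,"twist": 0},
    {"gripper": 0,"tx": -30,"ty": 0,"tz": 0,"twist": 0},
    {"gripper": 0,"tx": -15,"ty": 0,"tz": 0,"twist": 0},
    {"gripper": 0,"tx": 0,"ty": 0,"tz": 0,"twist": 0}
  ]
}}

```text
time_s: 15.05
ee_pos: [550.5, -157.3, 204.6]
orientation: [-180.0, 0.0, 81.4]
ft_force: [0.8, 0.2, 0.6]
finger_gap: 85.4
grasp_force: 0.0
```

```bash
python3 - <<'E'
from h import *
p=optics.snapshot('wrist'); save(p,'w4.png')
r=optics.snapshot('side')
def crop(p,x0,y0,x1,y1,s): return cv2.resize(cv2.cvtColor(p['pixels'],cv2.COLOR_RGB2BGR)[y0:y1,x0:x1],None,fx=s,fy=s,interpolation=cv2.INTER_CUBIC)
print(arm.state()['ee_pos'])
cv2.imwrite('pics/c4.png',np.hstack([crop(p,200,90,300,240,4),crop(r,250,150,350,300,4)]))
E
```

```text
[ 550.5331076  -155.42099491  203.9619337 ]
```

View pics/c4.png

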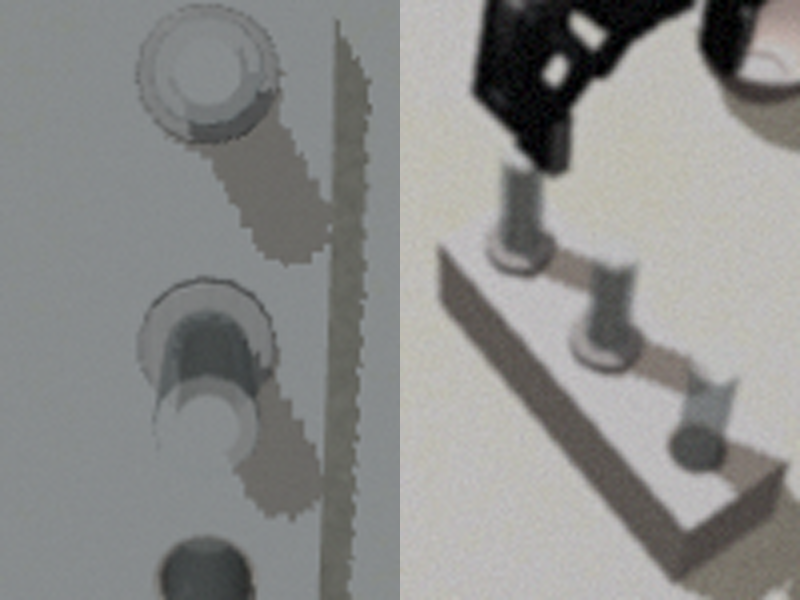

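```bash
python3 - <<'E'
from h import *
p=optics.snapshot('wrist')
print(arm.state()['ee_pos'],arm.state()['orientation'])
for n,c,z in [('top',(251.7,197),139),('flange',(251.7,176.3),68),('usedflange',(252,108.5),68)]:
    print(n,at_z(p,c,z,True).round(1))
E
```

```text
[ 550.61625469 -155.02925525  203.86092394] [-1.79928851e+02 -4.40339665e-02  8.15819306e+01]
top [ 550.6 -154.7  139. ]
flange [ 550.6 -153.7   68. ]
usedflange [561. -85.  68.]
```

Emit:
{"method": "arm_command", "body": {
  "targets": [
    {"gripper": 0,"tx": 0,"ty": 0.5,"tz": 20,"twist": 0},
    {"gripper": 0,"tx": 0,"ty": 0,"tz": 30,"twist": 0},
    {"gripper": 0,"tx": 0,"ty": 0,"tz": 30,"twist": 0},
    {"gripper": 0,"tx": 0,"ty": 0,"tz": 25,"twist": 0},
    {"gripper": 0,"tx": 0,"ty": 0,"tz": 13,"twist": 0},
    {"gripper": 0,"tx": 0,"ty": 0,"tz": 0,"twist": 0}
  ]
}}

```text
time_s: 15.8
ee_pos: [549.9, -154.6, 84.4]
orientation: [-179.8, -0.0, 81.6]
ft_force: [-0.7, -0.0, 0.1]
finger_gap: 85.2
grasp_force: 0.0
```

Emit:
{"method": "arm_command", "body": {
  "targets": [
    {"gripper": 1,"tx": 0,"ty": 0,"tz": 0,"twist": 0},
    {"gripper": 1,"tx": 0,"ty": 0,"tz": 0,"twist": 0},
    {"gripper": 1,"tx": 0,"ty": 0,"tz": 0,"twist": 0},
    {"gripper": 1,"tx": 0,"ty": 0,"tz": 0,"twist": 0},
    {"gripper": 1,"tx": 0,"ty": 0,"tz": 0,"twist": 0},
    {"gripper": 1,"tx": 0,"ty": 0,"tz": 0,"twist": 0},
    {"gripper": 1,"tx": 0,"ty": 0,"tz": 0,"twist": 0}
  ]
}}

```text
time_s: 16.5
ee_pos: [552.0, -156.0, 87.2]
orientation: [179.9, 0.0, 81.6]
ft_force: [-0.6, -0.4, 5.6]
finger_gap: 19.9
grasp_force: 58.6
```

Emit:
{"method": "arm_command", "body": {
  "targets": [
    {"gripper": 1,"tx": 0,"ty": 0,"tz": -8,"twist": 0},
    {"gripper": 1,"tx": 0,"ty": 0,"tz": -15,"twist": 0},
    {"gripper": 1,"tx": 0,"ty": 0,"tz": -25,"twist": 0},
    {"gripper": 1,"tx": 0,"ty": 0,"tz": -30,"twist": 0},
    {"gripper": 1,"tx": 0,"ty": 0,"tz": -30,"twist": 0},
    {"gripper": 1,"tx": 0,"ty": 0,"tz": -30,"twist": 0},
    {"gripper": 1,"tx": 0,"ty": 0,"tz": -17,"twist": 0},
    {"gripper": 1,"tx": 0,"ty": 0,"tz": 0,"twist": 0}
  ]
}}

```text
time_s: 17.3
ee_pos: [553.0, -156.3, 244.3]
orientation: [179.7, 0.0, 81.6]
ft_force: [0.6, 0.6, -1.3]
finger_gap: 20.5
grasp_force: 58.9
```

Emit:
{"method": "arm_command", "body": {
  "targets": [
    {"gripper": 1,"tx": 0,"ty": 0,"tz": 0,"twist": -0.07},
    {"gripper": 1,"tx": 0,"ty": 0,"tz": 0,"twist": -0.07},
    {"gripper": 1,"tx": 20,"ty": 1.5,"tz": 0,"twist": 0},
    {"gripper": 1,"tx": 40,"ty": 2,"tz": 0,"twist": 0},
    {"gripper": 1,"tx": 40,"ty": 2,"tz": 0,"twist": 0},
    {"gripper": 1,"tx": 40,"ty": 2,"tz": 0,"twist": 0},
    {"gripper": 1,"tx": 40,"ty": 2,"tz": 0,"twist": 0},
    {"gripper": 1,"tx": 40,"ty": 2,"tz": 0,"twist": 0}
  ]
}}

```text
time_s: 18.1
ee_pos: [563.6, 65.6, 239.8]
orientation: [-179.9, 0.0, 89.6]
ft_force: [1.1, -0.3, -1.3]
finger_gap: 20.4
grasp_force: 58.9
```

Emit:
{"method": "arm_command", "body": {
  "targets": [
    {"gripper": 1,"tx": 40,"ty": 2,"tz": 0,"twist": 0},
    {"gripper": 1,"tx": 15,"ty": 0,"tz": 20,"twist": 0},
    {"gripper": 1,"tx": 5,"ty": 0,"tz": 30,"twist": 0},
    {"gripper": 1,"tx": 0,"ty": 0,"tz": 30,"twist": 0},
    {"gripper": 1,"tx": 0,"ty": 0,"tz": 30,"twist": 0},
    {"gripper": 1,"tx": 0,"ty": 0,"tz": 20,"twist": 0},
    {"gripper": 1,"tx": 0,"ty": 0,"tz": 0,"twist": 0},
    {"gripper": 1,"tx": 0,"ty": 0,"tz": 0,"twist": 0}
  ]
}}

```text
time_s: 18.9
ee_pos: [566.1, 123.9, 110.7]
orientation: [-179.9, 0.0, 89.6]
ft_force: [0.4, -0.2, -0.7]
finger_gap: 20.3
grasp_force: 58.9
```

Emit:
{"method": "arm_command", "body": {
  "targets": [
    {"gripper": 1,"tx": 0,"ty": 0,"tz": 8,"twist": 0},
    {"gripper": 1,"tx": 15,"ty": 0,"tz": 0,"twist": 0},
    {"gripper": 1,"tx": 10,"ty": 0,"tz": 0,"twist": 0},
    {"gripper": 1,"tx": 4,"ty": 0,"tz": 0,"twist": 0},
    {"gripper": 1,"tx": 4,"ty": 0,"tz": 0,"twist": 0},
    {"gripper": 1,"tx": 4,"ty": 0,"tz": 0,"twist": 0}
  ]
}}

```text
time_s: 19.5
ee_pos: [567.5, 159.8, 103.9]
orientation: [179.9, 0.2, 89.6]
ft_force: [-2.9, -6.3, 2.7]
finger_gap: 20.4
grasp_force: 59.4
```

Emit:
{"method": "arm_command", "body": {
  "targets": [
    {"gripper": 1,"tx": 4,"ty": 0,"tz": 0,"twist": 0},
    {"gripper": 1,"tx": 4,"ty": 0,"tz": 0,"twist": 0}
  ]
}}

```text
time_s: 19.7
ee_pos: [567.2, 167.2, 103.7]
orientation: [180.0, 0.2, 89.5]
ft_force: [-0.5, -6.8, 1.9]
finger_gap: 20.2
grasp_force: 59.5
```

Emit:
{"method": "arm_command", "body": {
  "targets": [
    {"gripper": 1,"tx": 5,"ty": 0,"tz": 0,"twist": 0},
    {"gripper": 1,"tx": 5,"ty": 0,"tz": 0,"twist": 0},
    {"gripper": 1,"tx": 5,"ty": 0,"tz": 0,"twist": 0},
    {"gripper": 1,"tx": 5,"ty": 0,"tz": 0,"twist": 0}
  ]
}}

```text
time_s: 20.1
ee_pos: [567.0, 186.8, 102.9]
orientation: [-180.0, 0.3, 89.5]
ft_force: [-0.6, -4.2, -0.9]
finger_gap: 20.3
grasp_force: 59.6
```

Emit:
{"method": "arm_command", "body": {
  "targets": [
    {"gripper": 1,"tx": 5,"ty": 0,"tz": 0,"twist": 0},
    {"gripper": 1,"tx": 5,"ty": 0,"tz": 0,"twist": 0},
    {"gripper": 1,"tx": 5,"ty": 0,"tz": 0,"twist": 0},
    {"gripper": 1,"tx": 5,"ty": 0,"tz": 0,"twist": 0},
    {"gripper": 1,"tx": 4,"ty": 0,"tz": 0,"twist": 0},
    {"gripper": 1,"tx": 0,"ty": 0,"tz": 0,"twist": 0}
  ]
}}

```text
time_s: 20.7
ee_pos: [567.3, 211.9, 103.3]
orientation: [-180.0, 0.2, 89.6]
ft_force: [-0.4, -4.9, 0.3]
finger_gap: 20.2
grasp_force: 58.7
```

```bash
python3 - <<'E'
from h import *
p=optics.snapshot('wrist')
r=optics.snapshot('side')
q=optics.snapshot('scene')
def crop(p,x0,y0,x1,y1,s): return cv2.resize(cv2.cvtColor(p['pixels'],cv2.COLOR_RGB2BGR)[y0:y1,x0:x1],None,fx=s,fy=s,interpolation=cv2.INTER_CUBIC)
print(arm.state()['ee_pos'])
cv2.imwrite('pics/c5.png',np.hstack([crop(p,190,120,310,320,2.2),crop(q,310,90,430,290,2.2),crop(r,140,20,260,220,2.2)]))
E
```

```text
[567.36810553 211.83245118 103.33004618]
```

View pics/c5.png

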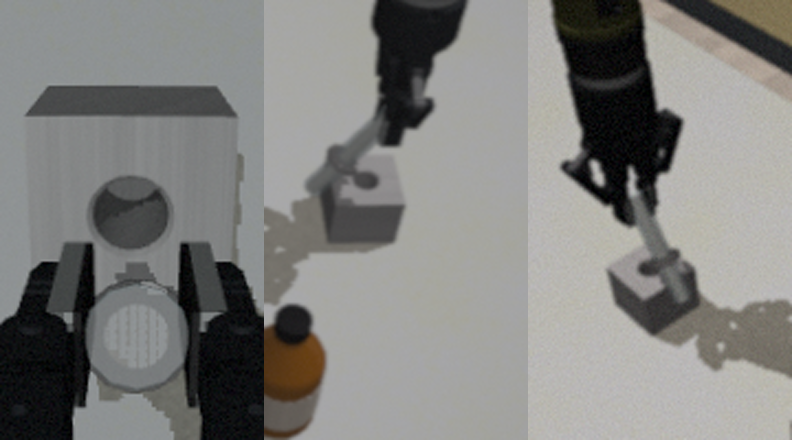

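Emit:
{"method": "arm_command", "body": {
  "targets": [
    {"gripper": 1,"tx": 0,"ty": 0,"tz": -8,"twist": 0},
    {"gripper": 1,"tx": 0,"ty": 0,"tz": -20,"twist": 0},
    {"gripper": 1,"tx": 0,"ty": 0,"tz": -30,"twist": 0},
    {"gripper": 1,"tx": 0,"ty": 0,"tz": -30,"twist": 0},
    {"gripper": 1,"tx": 0,"ty": 0,"tz": -30,"twist": 0},
    {"gripper": 1,"tx": 0,"ty": 0,"tz": -25,"twist": 0},
    {"gripper": 1,"tx": 0,"ty": 0,"tz": -7,"twist": 0},
    {"gripper": 1,"tx": 0,"ty": 0,"tz": 0,"twist": 0}
  ]
}}

```text
time_s: 21.65
ee_pos: [568.4, 214.0, 254.8]
orientation: [179.9, -0.1, 89.6]
ft_force: [0.3, 0.1, -0.4]
finger_gap: 20.5
grasp_force: 59.1
```

```bash
python3 - <<'E'
from h import *
r=optics.snapshot('side')
q=optics.snapshot('scene')
def crop(p,x0,y0,x1,y1,s): return cv2.resize(cv2.cvtColor(p['pixels'],cv2.COLOR_RGB2BGR)[y0:y1,x0:x1],None,fx=s,fy=s,interpolation=cv2.INTER_CUBIC)
s=arm.state();print(s['ee_pos'],s['grasp_force'])
R=[]
for p in(q,r):
    for t in('clean_foot','clean'):
        m=finder.mark_of(p,t)[:2];print(t,[(np.round(a['centre'],1),round(a['score'],2)) for a in m])
        if t=='clean_foot' and m: R.append(ray(p,m[0]['centre']))
if len(R)==2: print(tri(R))
cv2.imwrite('pics/c6.png',np.hstack([crop(q,320,70,420,190,4),crop(r,140,30,240,150,4)]))
E
```

```text
[567.10125328 213.25625925 252.25840432] 59.062793254852295
clean_foot [(array([341.9, 128.3]), 0.63), (array([226.7, 182.9]), 0.26)]
clean [(array([339.6, 123.1]), 0.84)]
clean_foot [(array([203.2, 103.6]), 0.79)]
clean [(array([202.5, 105.5]), 0.63)]
[573.59317325 151.95096777 196.95631113]
```

View pics/c6.png

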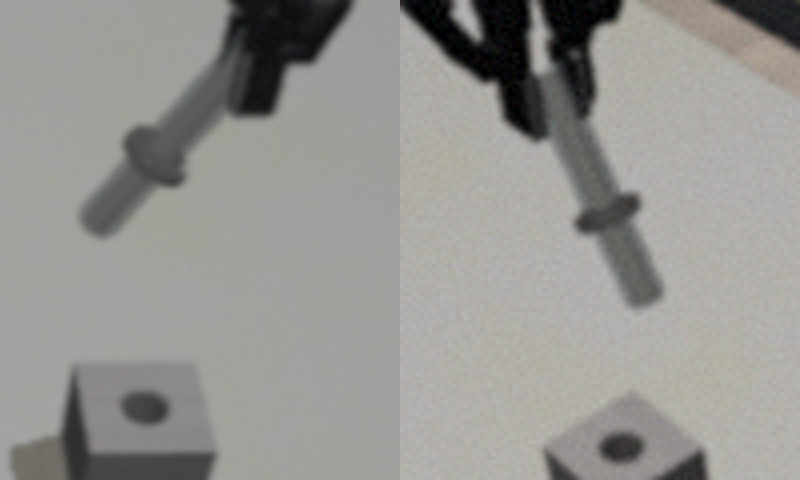

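```bash
python3 - <<'E'
from h import *
r=optics.snapshot('side'); q=optics.snapshot('scene'); s=arm.state()
f=tri([ray(q,(345,125)),ray(r,(201.3,103.7))]); g=tri([ray(q,(358.8,109)),ray(r,(191.8,83.3))])
G=s['ee_pos']+[0,0,19]
for n,d in(('foot-flange',g-f),('flange-grip',G-g),('foot-grip',G-f)): print(n,d.round(1),np.linalg.norm(d).round(1),np.degrees(np.arctan2(np.hypot(*d[:2]),d[2])).round(1))
print(s['grasp_force'],s['time_s'])
E
```

```text
foot-flange [-0.5 21.4 40.2] 45.5 28.1
flange-grip [-1.6 35.4 32. ] 47.8 47.9
foot-grip [-2.1 56.8 72.2] 91.9 38.2
59.06406283378601 22.05
```

```bash
cat > tilt.py <<'E'
from h import *
from scipy.optimize import minimize
def proj(p,X):
    T=np.array(p['T']); c=(X-T[:3,3])@T[:3,:3]; return np.c_[p['cx']-p['fx']*c[:,0]/c[:,2],p['cy']+p['fy']*c[:,1]/c[:,2]]
def cyl(r,a,b):
    t=np.linspace(0,2*np.pi,40); return np.vstack([np.c_[r*np.cos(t),r*np.sin(t),0*t+z] for z in(a,b)])
def run(wins):
    s=arm.state(); G=s['ee_pos']+[0,0,19]
    for n,(x0,y0,x1,y1) in wins.items():
        p=optics.snapshot(n); g=cv2.cvtColor(p['pixels'],cv2.COLOR_RGB2GRAY)[y0:y1,x0:x1].astype(np.uint8)
        t,m=cv2.threshold(cv2.resize(g,None,fx=4,fy=4,interpolation=cv2.INTER_CUBIC),0,1,cv2.THRESH_BINARY_INV+cv2.THRESH_OTSU)
        def cost(th,u,v):
            th=np.radians(th); R=np.array([[1,0,0],[0,np.cos(th),np.sin(th)],[0,-np.sin(th),np.cos(th)]])
            k=np.zeros_like(m)
            for c in(cyl(11,-90,35),cyl(18,-44,-36)):
                q=(proj(p,c@R.T+G)+[u-x0,v-y0])*4+1.5
                cv2.fillConvexPoly(k,cv2.convexHull(np.round(q).astype(np.int32)),1)
            return (k!=m).sum()
        best=[]
        for th in np.arange(30,58,2.):
            c=min((cost(th,u,v),u,v) for u in np.arange(-5,5.1,1) for v in np.arange(-5,5.1,1)); best.append((c[0],th,c[1],c[2]))
        print(n,m.sum(),[(int(b[0]),)+tuple(float(x) for x in b[1:]) for b in sorted(best)[:6]])
E
python3 -c "
from tilt import *
run({'scene':(330,98,374,134),'side':(178,56,210,110)})"
```

```text
scene 7484 [(1408, 34.0, -5.0, -1.0), (1553, 32.0, -5.0, -2.0), (1581, 36.0, -5.0, 0.0), (1828, 30.0, -5.0, -3.0), (1857, 38.0, -4.0, 0.0), (2184, 40.0, -4.0, 1.0)]
side 9469 [(1165, 30.0, 5.0, 3.0), (1284, 32.0, 4.0, 2.0), (1394, 34.0, 4.0, 2.0), (1562, 36.0, 4.0, 3.0), (1871, 38.0, 4.0, 3.0), (2081, 40.0, 3.0, 3.0)]
```

```bash
cat > tilt2.py <<'E'
from tilt import *
from scipy.optimize import differential_evolution
def fit(wins,tag):
    s=arm.state(); G=s['ee_pos']+[0,0,19]; V=[]
    for n,(x0,y0,x1,y1) in wins.items():
        p=optics.snapshot(n); g=cv2.cvtColor(p['pixels'],cv2.COLOR_RGB2GRAY)[y0:y1,x0:x1]
        g=cv2.resize(g,None,fx=4,fy=4,interpolation=cv2.INTER_CUBIC)
        t,m=cv2.threshold(cv2.GaussianBlur(g,(0,0),2),0,1,cv2.THRESH_BINARY_INV+cv2.THRESH_OTSU); V.append((p,x0,y0,m,g))
    def masks(x):
        th=np.radians(x[0]); R=np.array([[1,0,0],[0,np.cos(th),np.sin(th)],[0,-np.sin(th),np.cos(th)]])
        o=[]
        for i,(p,x0,y0,m,g) in enumerate(V):
            k=np.zeros_like(m)
            for c in(cyl(11,-90,35),cyl(18,-44,-36)):
                q=(proj(p,c@R.T+G+[0,x[1],x[2]])+[x[3+2*i]-x0,x[4+2*i]-y0])*4+1.5
                cv2.fillConvexPoly(k,cv2.convexHull(np.round(q).astype(np.int32)),1)
            o.append(k)
        return o
    f=lambda x:sum((k!=v[3]).sum() for k,v in zip(masks(x),V))
    r=differential_evolution(f,[(15,65),(-20,20),(-20,20)]+[(-1.2,1.2)]*4,maxiter=60,popsize=12,seed=1)
    print(r.x.round(1),r.fun,[v[3].sum() for v in V])
    im=[]
    for k,v in zip(masks(r.x),V):
        c=cv2.cvtColor(v[4],cv2.COLOR_GRAY2BGR)
        for mm,col in((k,(0,0,255)),(v[3],(0,255,0))): cv2.drawContours(c,cv2.findContours(mm,cv2.RETR_EXTERNAL,cv2.CHAIN_APPROX_NONE)[0],-1,col,1)
        c=cv2.copyMakeBorder(c,0,max(0,220-c.shape[0]),0,4,0); im.append(c)
    cv2.imwrite('pics/'+tag,cv2.resize(np.hstack(im),None,fx=2,fy=2))
E
python3 -c "
from tilt2 import *
fit({'scene':(330,98,374,134),'side':(178,56,210,110)},'t1.png')"
```

```text
[ 26.5 -16.5   1.8  -0.4  -1.2   0.5  -0.2] 1775.0 [np.uint64(7503), np.uint64(9501)]
```

View pics/t1.png

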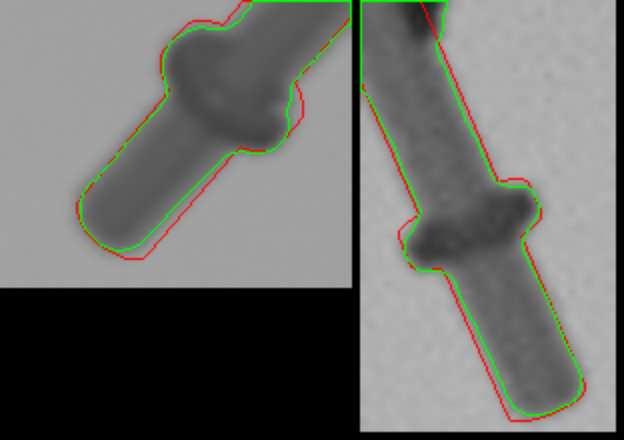

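```bash
python3 - <<'E'
from h import *
r=optics.snapshot('side'); q=optics.snapshot('scene'); w=optics.snapshot('wrist')
def plane(p,a,b):
    n=np.cross(ray(p,a)[1],ray(p,b)[1]); return n/np.linalg.norm(n)
c0=lambda x,y:(330+x/8,98+y/8); c1=lambda x,y:(178+(x-360)/8,56+y/8)
A=[((100,225),.0)]
for s0 in (46.5,48.3,50):
  for s1 in(65,66.4,68):
    a=(115,215); k=150; t=np.radians(s0); b=(a[0]+k*np.cos(t),a[1]-k*np.sin(t))
    e=(545,390); t=np.radians(s1); f=(e[0]-k*np.cos(t),e[1]-k*np.sin(t))
    n0=plane(q,c0(*a),c0(*b)); n1=plane(r,c1(*e),c1(*f)); d=np.cross(n0,n1); d/=np.linalg.norm(d); d*=np.sign(d[2])
    print(s0,s1,d.round(2),np.degrees(np.arccos(d[2])).round(1))
f=tri([ray(q,c0(115,215)),ray(r,c1(545,390))]);s=arm.state();print('foot',f,s['ee_pos'])
g=cv2.cvtColor(w['pixels'],cv2.COLOR_RGB2GRAY)[220:340,200:300]
m=cv2.HoughCircles(cv2.resize(g,None,fx=4,fy=4),cv2.HOUGH_GRADIENT,1,50,param1=60,param2=25,minRadius=50,maxRadius=130)
print(m)
o,d=ray(w,(251,272),True);print(o.round(),d.round(3), [ (o+d*k-s['ee_pos']-[0,0,19]).round(1).tolist() for k in(115,125,138)])
E
```

```text
46.5 65 [0.   0.51 0.86] 30.4
46.5 66.4 [0.02 0.49 0.87] 29.6
46.5 68 [0.04 0.48 0.88] 28.8
48.3 65 [-0.01  0.48  0.88] 28.9
48.3 66.4 [0.01 0.47 0.88] 28.1
48.3 68 [0.03 0.46 0.89] 27.3
50 65 [-0.02  0.46  0.89] 27.5
50 66.4 [-0.    0.45  0.89] 26.7
50 68 [0.02 0.44 0.9 ] 25.9
foot [567.68999657 155.17910793 198.08285525] [567.61541959 213.07320163 253.43087397]
[[[216.5 220.5 101.8]]]
[568. 283. 417.] [-0.006 -0.518 -0.855] [[-0.2, 10.0, 46.2], [-0.2, 4.8, 37.6], [-0.3, -2.0, 26.5]]
```

Emit:
{"method": "arm_command", "body": {
  "targets": [
    {"gripper": 1,"tx": -16,"ty": 0,"tz": 0,"twist": 0},
    {"gripper": 1,"tx": -16,"ty": 0,"tz": 15,"twist": 0},
    {"gripper": 1,"tx": 0,"ty": 0,"tz": 30,"twist": 0},
    {"gripper": 1,"tx": 0,"ty": 0,"tz": 35,"twist": 0},
    {"gripper": 1,"tx": 0,"ty": 0,"tz": 35,"twist": 0},
    {"gripper": 1,"tx": 0,"ty": 0,"tz": 25,"twist": 0},
    {"gripper": 1,"tx": 0,"ty": 0,"tz": 10,"twist": 0},
    {"gripper": 1,"tx": 0,"ty": 0,"tz": 0,"twist": 0}
  ]
}}

```text
time_s: 23.2
ee_pos: [566.3, 180.2, 102.3]
orientation: [-179.9, 0.1, 89.6]
ft_force: [0.3, -0.3, -0.1]
finger_gap: 20.0
grasp_force: 59.0
```

Go down 9 more, then push gradually.

Emit:
{"method": "arm_command", "body": {
  "targets": [
    {"gripper": 1,"tx": 0,"ty": 0,"tz": 9,"twist": 0},
    {"gripper": 1,"tx": 8,"ty": 0,"tz": 0,"twist": 0},
    {"gripper": 1,"tx": 5,"ty": 0,"tz": 0,"twist": 0},
    {"gripper": 1,"tx": 5,"ty": 0,"tz": 0,"twist": 0},
    {"gripper": 1,"tx": 5,"ty": 0,"tz": 0,"twist": 0}
  ]
}}

```text
time_s: 23.7
ee_pos: [568.0, 204.5, 95.0]
orientation: [179.9, 0.0, 89.6]
ft_force: [0.1, -3.4, -1.0]
finger_gap: 20.5
grasp_force: 58.7
```

Emit:
{"method": "arm_command", "body": {
  "targets": [
    {"gripper": 1,"tx": 5,"ty": 0,"tz": 0,"twist": 0},
    {"gripper": 1,"tx": 5,"ty": 0,"tz": 0,"twist": 0},
    {"gripper": 1,"tx": 4,"ty": 0,"tz": 0,"twist": 0}
  ]
}}

```text
time_s: 24.0
ee_pos: [567.5, 216.7, 94.3]
orientation: [180.0, 0.2, 89.6]
ft_force: [-0.0, -6.0, -0.1]
finger_gap: 20.3
grasp_force: 58.5
```

Emit:
{"method": "arm_command", "body": {
  "targets": [
    {"gripper": 1,"tx": 4,"ty": 0,"tz": 0,"twist": 0},
    {"gripper": 1,"tx": 4,"ty": 0,"tz": 0,"twist": 0},
    {"gripper": 1,"tx": 4,"ty": 0,"tz": 0,"twist": 0},
    {"gripper": 1,"tx": 0,"ty": 0,"tz": 0,"twist": 0}
  ]
}}

```text
time_s: 24.4
ee_pos: [567.7, 230.4, 94.6]
orientation: [180.0, 0.0, 89.6]
ft_force: [-0.3, -3.2, 2.0]
finger_gap: 20.5
grasp_force: 58.7
```

Emit:
{"method": "arm_command", "body": {
  "targets": [
    {"gripper": 1,"tx": 0,"ty": 0,"tz": -8,"twist": 0},
    {"gripper": 1,"tx": -5,"ty": 0,"tz": -20,"twist": 0},
    {"gripper": 1,"tx": -5,"ty": 0,"tz": -30,"twist": 0},
    {"gripper": 1,"tx": -7,"ty": 0,"tz": -35,"twist": 0},
    {"gripper": 1,"tx": 0,"ty": 0,"tz": -35,"twist": 0},
    {"gripper": 1,"tx": 0,"ty": 0,"tz": -22,"twist": 0},
    {"gripper": 1,"tx": 0,"ty": 0,"tz": -8,"twist": 0},
    {"gripper": 1,"tx": 0,"ty": 0,"tz": 0,"twist": 0}
  ]
}}

```text
time_s: 25.2
ee_pos: [568.3, 214.1, 253.8]
orientation: [179.9, -0.1, 89.6]
ft_force: [0.5, -0.1, -0.5]
finger_gap: 20.4
grasp_force: 59.0
```

```bash
python3 - <<'E'
from tilt2 import *
s=arm.state();print(s['ee_pos'],s['grasp_force'],s['time_s'])
fit({'scene':(322,92,376,130),'side':(176,56,214,106)},'t2.png')
fit({'scene':(322,92,370,130),'side':(180,60,214,106)},'t3.png')
E
```

```text
[568.30354082 214.05208869 253.75166918] 59.03461754322052 25.2
[ 37.8 -20.    3.4  -0.7  -1.2   0.6   0.7] 1683.0 [np.uint64(8750), np.uint64(10174)]
[ 37.7 -18.8   4.9  -1.1  -1.    1.    1.1] 1451.0 [np.uint64(8267), np.uint64(8892)]
```

Emit:
{"method": "arm_command", "body": {
  "targets": [
    {"gripper": 1,"tx": -12,"ty": 0,"tz": 10,"twist": 0},
    {"gripper": 1,"tx": 0,"ty": 0,"tz": 30,"twist": 0},
    {"gripper": 1,"tx": 0,"ty": 0,"tz": 40,"twist": 0},
    {"gripper": 1,"tx": 0,"ty": 0,"tz": 40,"twist": 0},
    {"gripper": 1,"tx": 0,"ty": 0,"tz": 30,"twist": 0},
    {"gripper": 1,"tx": 0,"ty": 0,"tz": 12,"twist": 0},
    {"gripper": 1,"tx": 0,"ty": 0,"tz": 5,"twist": 0},
    {"gripper": 1,"tx": 0,"ty": 0,"tz": 0,"twist": 0}
  ]
}}

```text
time_s: 26.2
ee_pos: [567.6, 201.2, 85.4]
orientation: [-180.0, 0.0, 89.6]
ft_force: [-0.2, -0.1, -0.9]
finger_gap: 20.3
grasp_force: 59.0
```

Emit:
{"method": "arm_command", "body": {
  "targets": [
    {"gripper": 1,"tx": 5,"ty": 0,"tz": 0,"twist": 0},
    {"gripper": 1,"tx": 5,"ty": 0,"tz": 0,"twist": 0},
    {"gripper": 1,"tx": 4,"ty": 0,"tz": 0,"twist": 0},
    {"gripper": 1,"tx": 4,"ty": 0,"tz": 0,"twist": 0}
  ]
}}

```text
time_s: 26.6
ee_pos: [568.2, 219.2, 86.2]
orientation: [179.9, 0.1, 89.6]
ft_force: [0.8, -3.1, 0.4]
finger_gap: 20.0
grasp_force: 58.7
```

Emit:
{"method": "arm_command", "body": {
  "targets": [
    {"gripper": 1,"tx": 4,"ty": 0,"tz": 0,"twist": 0},
    {"gripper": 1,"tx": 4,"ty": 0,"tz": 0,"twist": 0},
    {"gripper": 1,"tx": 4,"ty": 0,"tz": 0,"twist": 0},
    {"gripper": 1,"tx": 0,"ty": 0,"tz": 0,"twist": 0}
  ]
}}

```text
time_s: 27.0
ee_pos: [567.8, 231.5, 85.6]
orientation: [180.0, -0.0, 89.6]
ft_force: [-1.0, -2.7, 2.6]
finger_gap: 20.2
grasp_force: 58.5
```

Emit:
{"method": "arm_command", "body": {
  "targets": [
    {"gripper": 1,"tx": 0,"ty": 0,"tz": -8,"twist": 0},
    {"gripper": 1,"tx": -5,"ty": 0,"tz": -25,"twist": 0},
    {"gripper": 1,"tx": -5,"ty": 0,"tz": -35,"twist": 0},
    {"gripper": 1,"tx": -8,"ty": 0,"tz": -35,"twist": 0},
    {"gripper": 1,"tx": 0,"ty": 0,"tz": -35,"twist": 0},
    {"gripper": 1,"tx": 0,"ty": 0,"tz": -22,"twist": 0},
    {"gripper": 1,"tx": 0,"ty": 0,"tz": -8,"twist": 0},
    {"gripper": 1,"tx": 0,"ty": 0,"tz": 0,"twist": 0}
  ]
}}

```text
time_s: 27.8
ee_pos: [568.2, 213.9, 254.7]
orientation: [179.9, -0.1, 89.6]
ft_force: [0.3, 0.1, -0.2]
finger_gap: 20.4
grasp_force: 58.9
```

```bash
python3 - <<'E'
from tilt2 import *
s=arm.state();print(s['ee_pos'],s['grasp_force'],s['time_s'])
fit({'scene':(316,88,370,126),'side':(178,56,218,106)},'t4.png')
fit({'scene':(316,92,366,126),'side':(182,60,218,106)},'t5.png')
E
```

```text
[568.24962018 213.91738829 254.67346797] 58.86938452720642 27.8
[ 42.4 -19.9   5.   -1.1  -1.1   0.9   1.1] 1648.0 [np.uint64(8546), np.uint64(10072)]
[ 44.2 -19.6   4.4  -1.1  -1.1   0.9   0.5] 1418.0 [np.uint64(7762), np.uint64(8995)]
```

Emit:
{"method": "arm_command", "body": {
  "targets": [
    {"gripper": 1,"tx": 0,"ty": 0,"tz": 0,"twist": 0},
    {"gripper": 1,"tx": 0,"ty": 0,"tz": 0,"twist": 0},
    {"gripper": 1,"tx": 0,"ty": 0,"tz": 0,"twist": 0},
    {"gripper": 1,"tx": 0,"ty": 0,"tz": 0,"twist": 0},
    {"gripper": 1,"tx": 0,"ty": 0,"tz": 0,"twist": 0},
    {"gripper": 1,"tx": 0,"ty": 0,"tz": 0,"twist": 0},
    {"gripper": 1,"tx": 0,"ty": 0,"tz": 0,"twist": 0},
    {"gripper": 1,"tx": 0,"ty": 0,"tz": 0,"twist": 0}
  ]
}}

```text
time_s: 28.8
ee_pos: [567.6, 213.1, 253.5]
orientation: [180.0, -0.0, 89.6]
ft_force: [-0.3, -1.4, -0.6]
finger_gap: 20.1
grasp_force: 58.9
```

```bash
python3 - <<'E'
from tilt2 import *
fit({'scene':(316,92,366,126),'side':(182,60,218,106)},'t6.png')
p=optics.snapshot('scene')
for t in('used','rod','reagent','mortar','support'): print(t,[(np.round(a['centre']),round(a['score'],2)) for a in finder.mark_of(p,t)[:2]])
print(arm.sign_off())
E
```

```text
[ 42.4 -19.7   5.6  -1.2  -1.2   1.1   0.4] 1352.0 [np.uint64(7752), np.uint64(8998)]
used [(array([226., 186.]), 0.96)]
rod [(array([169., 182.]), 0.55)]
reagent [(array([312., 272.]), 0.59)]
mortar [(array([234., 275.]), 0.68)]
support [(array([265., 142.]), 0.92), (array([313., 273.]), 0.32)]
the job is handed in; nothing more can be done
None
```

The job is handed in, with no verdict returned: the used duct stands home in the free bore, and the clean duct is held still at about 42–44° (camera fit), its lower end about 200 mm above the bench; it was tipped by pushing its lower end against the pot's edge and sits towards the edge of the gripper pads, and the rod, bottle, mortar and cork ring were detected where they started.

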